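# Load a tablet and preload it with the fine knob

## Robot

A 6-joint arm with a two-finger parallel gripper is mounted at the origin on the work surface. World frame = base frame: x ahead of the robot, y to its left, z up, the work surface at z = 0. Lengths are in mm, angles in rad, forces in N, time in s.
With the tool pointing down it reaches from about 350 to 950 mm from the base axis. Payload 17.4 kg.
Tool frame: the origin (TCP) lies midway between the tips of the shut fingers; the grasp point (between the pads) lies 19 mm behind it; z points along the fingers, y is the line along which they close (so a half turn about z gives the same grasp; the last joint's range is limited). The gripper opens to 93 mm and grips with 3 to 60 N. Pads are 15 mm wide; open, the fingers measure 128 mm over their backs; the gripper's body (75 mm by 188 mm) begins 65 mm behind the grasp point.
Start: joints at [-1.184, 0.116, 1.442, -0, 1.584, -0.038], TCP at [278.185, -615.016, 183.846] pointing down, gripper open.
Joint ranges: [-2.83, 2.83], [-0.83, 2.19], [0.07, 2.5], [-1.14, 4.28], [0.01, 3], [-2.97, 2.97]. Speed limits (rad/s): [1.89, 1.89, 2.22, 3.14, 3.14, 3.14].

## Interface

Orientations are given as a unit quaternion [x, y, z, w].
In Python, from station import r, capture, ticket gives the robot as it stands.
- The arm moves only by the tool move_arm, never from a script. Its argument "series" is a list of rows, each a list of 7 numbers: the opening, from -1 (shut) to 1 (fully open), then the shift along the tool's x, y, z in cm, then the turn, a rotation vector about the tool's x, y, z in degrees. In form: [[hand, x, y, z, wx, wy, wz], ...]. A call has 1 to 20 rows; each row shifts and turns the commanded pose from where the row before left it, along the tool's axes as they then stand; what a row does not reach is not made up. A row lasts 1/8 s, in which the tool goes at most 62.5 mm and 10.7 degrees, less where a joint would pass 70% of its speed; a pose out of reach is approached as far as the arm can. A call with a gripper value outside its range is refused whole. The fingers move at their own pace and stop on an object; the grip force is fixed at half the most. Time passes only in rows, so rows that do not move let the fingers close. It gives the time, the measured TCP pose, the force, the opening and the grip force at its end, in the units of the state.
- r.read_state(): the state, without advancing time (a new reading comes with each control period).
- capture(name): name is "scene" or "side" or "wrist"; returns a dict with "color" (480x640x3 uint8, red, green, blue), "fx", "fy", "cx", "cy" (pixels), "distortion" ([k1, k2, p1, p2, k3] as OpenCV has them; the pictures are not rectified), "rvec" (rotation vector, rad) and "tvec" (3), from world to camera coordinates, as OpenCV has them; the wrist camera has in their place "mount" (4x4, takes a point from camera to tool coordinates, whose origin is the TCP and whose axes are the flange's). Camera axes: x right, y down, z forward; pixel columns grow to the right and rows downward; lengths in mm; the calibration is good to about 2 mm. A picture is of the moment at which its call begins: read the wrist's pose just before it. There is no depth.
- ticket.hand_in(): hands the job in; it is judged then, once.
The state is a dict: "t": time; "joint_pos": joint angles; "joint_vel": joint speeds; "joint_efforts": joint torques, N m; "eef_pos": TCP position; "tcp_rot": TCP orientation; "contact_force": force on the tool from outside, world axes, zero at the start; "wrist_torque": the same for the moment, N m; "gripper_width": finger opening in mm; "grip_force": force on a finger pad.
Only numpy, scipy, OpenCV 4.12 (cv2) and the standard library are available. Lean on these libraries where they do the work, as an engineer would, in place of code of your own. Each camera call takes 0.05 s, during which the arm holds its last target. There are 200 camera calls.

## Task

Lay the white tablet flat on the tester's steel bed against the anvil, then turn the red fine knob clockwise until the plunger nips the tablet firmly against the anvil, at about 25 newtons, and let go. The tablet crumbles at 60 newtons, so feel the load in the knob; do not shift the grey zero ring around the knob (it turns at the lightest touch), and leave the blue tablet and everything else on the bench where it is.

Things in the scene. Friction and masses are not known exactly. Their poses are not given: they have to be found in the camera images.
- tablet_centre (a point): Centre of the white tablet to be tested: a loose flat disc 30 mm in diameter, 10 mm thick, about 15 g, lying flat on a fixed cork slab (80 x 160 mm, top 12 mm above the bench). z is the disc's axis.
- blue_tablet_centre (a point): Centre of the blue tablet on the same slab, same size, about 76 mm from the white one along the slab (which is at which end varies). Leave it alone.
- nest (a point): Fixed point: where the white tablet's centre is when on the steel bed, touching the anvil. +y points from plunger to anvil, x across, z up. Bed 36 mm wide across x, its top 5 mm below this point, 30 mm above the bench, open on both x sides (casting there 10 mm lower). The anvil, 36 mm wide, has its flat face 15 mm to +y, top 17 mm above; it rests on a stiff spring and gives 1 mm per 40 N.
- knob_axis (a point): Point on the upright axis of the red fine knob, half-way up it: a ribbed round knob 38 mm in diameter, standing 26 mm high above the grey ring (13 mm above and below this point). Fixed in the tester, 150 mm to the -y side of the nest; axes as the nest's. Clockwise seen from above pushes the plunger out, anticlockwise draws it back, 5 rad in all.
- ring_mark (a point): White mark on the top of the grey zero ring, 30 mm from the knob's axis. The ring is 72 mm in diameter and 12 mm high, coaxial with the red knob and directly beneath it, its top 13 mm below knob_axis; it turns very easily (0.01 N m) and must not move.
- tester: The tester, an ivory and grey casting fixed to the bench, 100 x 290 mm; origin under its middle, +y towards the anvil end. The housing under the knob is 50 mm high and spans y -140 to -10 mm; the knob's axis is at y -75 mm, the nest at y +75 mm.
- plunger: End of the steel plunger rod (16 mm wide, 12 mm high); origin at the underside of its end face, on the midline. It slides along the nest's +y, 6 mm per radian of the fine knob. A brass nose 26 mm wide is screwed into it; its flat face is 6 to 15 mm beyond this origin, set differently each time, not measured. At first 5 to 18 mm remain between the nose and a tablet touching the anvil.
- tablet: The white tablet; origin under its centre.
- jar_big_at (a point): Bystander: white jar with red cap, 90 mm across, 130 mm high; this point is 65 mm up its axis.
- jar_small_at (a point): Bystander: small white jar with red cap, 72 mm across, 70 mm high; this point is 35 mm up its axis.
- amber_at (a point): Bystander: amber bottle, 56 mm across, 130 mm high; this point is 65 mm up its axis.
- beaker_at (a point): Bystander: open glass cup, 70 mm across, 85 mm high; this point is 42 mm up its axis.
- bowl_at (a point): Bystander: steel bowl, 110 mm across, 50 mm high; this point is 25 mm up its axis.
- spatula_grip (a point): Bystander: handle of a spatula lying on the bench.
- knob_top (a point): Centre of the red knob's top, 13 mm above knob_axis. Turning it free takes 0.18 N m; once the tablet is nipped, 0.006 N m more per newton (25 N: 0.33 in all; 60 N: 0.54). At rest the 0.18 of friction may act either way: compare with the same reading before touch. Let go, it holds up to about 28 N; any more springs back. After first touch the load rises about 120 N per radian (25 N: 0.2 rad).
Mind the look-alikes: they are no part of the job. Of the things that look like the tablet, the smaller one is meant.

How it is judged:
By the outcome, as a careful person would: the job done as asked, in the order asked, and still so for the second after the job is handed in, with the robot touching nothing.
It also fails if it takes over 70 s, if anything falls off the work surface, if the arm or the gripper's body presses on something with over 40 N, if the wrist force passes 120 N, or if a joint passes its speed limit or range.

## Working session

There is one attempt and no reset: what is moved stays moved. The work goes in short steps, Python scripts to look and compute and a tool call to move; the robot and the scene stay as the last step left them, time stands still between calls to the robot, and variables do not carry over. Pictures are saved under pics/ and viewed, at most 10 in all, crops included, and the job is handed in when it is done.

Besides the shell and the picture viewer there is one more tool, called after "Emit:" as name([rows], argument=value, ...), one row to a line, values as JSON. move_arm: Moves the arm, as the interface text tells. Its arguments: {"type":"object","properties":{"series":{"type":"array"}},"required":["series"]}

```bash
mkdir -p pics; cat > h.py <<'E'
import numpy as np, cv2
from station import r, capture, ticket
def save(n,f):
    c=capture(n); cv2.imwrite(f,c["color"][...,::-1]); return c
E
python3 - <<'E'
from h import *
import pickle
s=r.read_state(); print({k:np.round(v,3).tolist() for k,v in s.items()})
d={n:save(n,f"pics/{n}0.png") for n in("scene","side","wrist")}
pickle.dump((s,d),open("d0.pkl","wb"))
for n in d: print(n,{k:np.round(v,3).tolist() for k,v in d[n].items() if k!="color"})
E
```

```text
{'t': 0.0, 'joint_pos': [-1.184, 0.116, 1.442, -0.0, 1.584, -0.038], 'joint_vel': [-0.0, -0.001, -0.0, 0.001, 0.001, -0.002], 'joint_efforts': [0.0, -72.127, -62.26, 0.078, 0.024, -0.0], 'eef_pos': [278.081, -614.797, 183.109], 'tcp_rot': [0.978, 0.211, -0.0, -0.001], 'contact_force': [0.056, 0.396, 0.53], 'wrist_torque': [-0.026, 0.035, -0.005], 'grip_force': 0.0, 'gripper_width': 92.994}
scene {'fx': 510.731, 'fy': 510.731, 'cx': 312.022, 'cy': 240.292, 'distortion': [0.026, 0.0, 0.0, 0.0, 0.0], 'rvec': [2.1, 1.306, -0.519], 'tvec': [-220.413, -291.495, 1498.311]}
side {'fx': 540.17, 'fy': 540.17, 'cx': 313.611, 'cy': 237.075, 'distortion': [-0.136, 0.0, 0.0, 0.0, 0.0], 'rvec': [2.415, -0.448, 0.176], 'tvec': [-492.352, 178.977, 1483.065]}
wrist {'fx': 426.77, 'fy': 426.77, 'cx': 319.257, 'cy': 232.777, 'distortion': [-0.059, 0.0, 0.0, 0.0, 0.0], 'mount': [[-0.001, -0.959, -0.282, 78.761], [1.0, -0.0, -0.001, -0.201], [0.001, -0.282, 0.959, -200.417], [0.0, 0.0, 0.0, 1.0]]}
```

View pics/scene0.png

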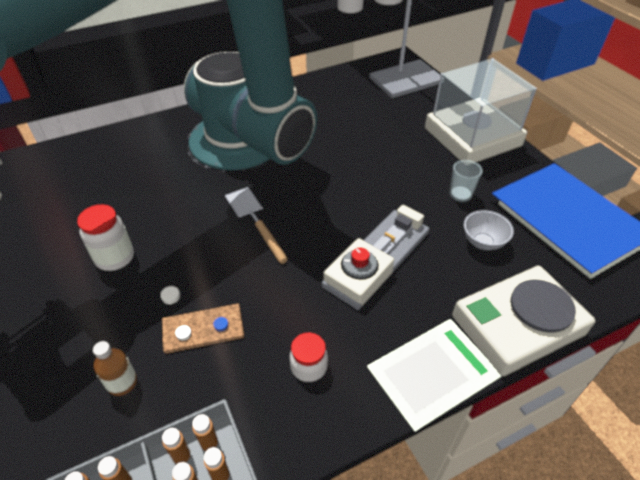

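View pics/side0.png

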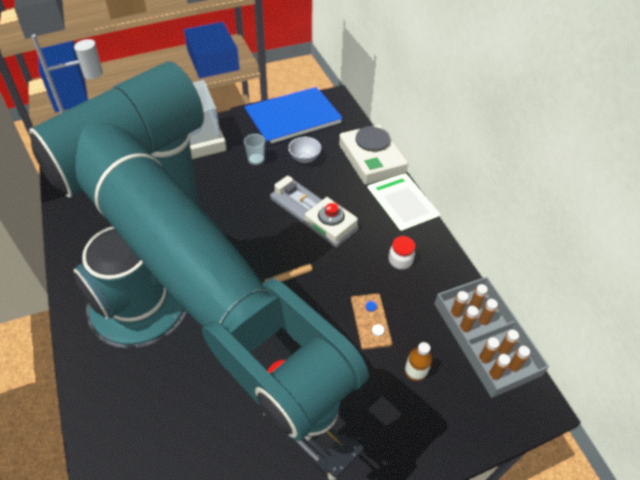

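Candidates in the scene view: a white disc on the cork slab at (183,333), a white roundish thing on the bare bench at (170,295), and the blue tablet at (221,324). The disc on the cork fits the description because it lies on the slab and is smaller. I'll confirm in an enlarged crop.

```bash
cat >> h.py <<'E'
def ray(c,uv,z):
    R=cv2.Rodrigues(np.array(c["rvec"],float))[0]; t=np.array(c["tvec"],float)
    K=np.array([[c["fx"],0,c["cx"]],[0,c["fy"],c["cy"]],[0,0,1]])
    p=cv2.undistortPoints(np.array([[uv]],float),K,np.array(c["distortion"],float))[0,0]
    d=R.T@np.array([p[0],p[1],1]); o=-R.T@t
    return o+d*(z-o[2])/d[2]
def proj(c,P):
    K=np.array([[c["fx"],0,c["cx"]],[0,c["fy"],c["cy"]],[0,0,1]])
    return cv2.projectPoints(np.array(P,float).reshape(-1,3),np.array(c["rvec"],float),np.array(c["tvec"],float),K,np.array(c["distortion"],float))[0][:,0]
def blob(img,m,box):
    x0,y0,x1,y1=box; mm=np.zeros(m.shape,bool); mm[y0:y1,x0:x1]=m[y0:y1,x0:x1]
    n,l,s,ce=cv2.connectedComponentsWithStats(mm.astype(np.uint8)); i=1+np.argmax(s[1:,4]); return ce[i],s[i]
E
python3 - <<'E'
from h import *
import pickle
s,d=pickle.load(open("d0.pkl","rb"))
for n,boxes in (("scene",dict(w=(172,322,195,345),b=(210,314,232,334),dec=(158,284,184,306),k=(345,242,378,270))),
                ("side",dict(w=(368,321,388,338),b=(360,298,380,315),k=(320,200,345,220)))):
    im=d[n]["color"].astype(int); R,G,B=im[...,0],im[...,1],im[...,2]
    ms=dict(w=(B>130)&(R>150),dec=(B>110),b=(B>R+50),k=(R>G+90)&(R>120))
    for k,bx in boxes.items():
        ce,st=blob(im,ms[k],bx); print(n,k,ce.round(1),st,ray(d[n],ce,dict(w=22,b=22,dec=10,k=82)[k]).round(1))
im=d["scene"]["color"][...,::-1]
a=cv2.resize(im[280:360,140:260],(600,400),interpolation=2)
cv2.imwrite("pics/crop1.png",a)
b=cv2.resize(im[195:310,315:435],(690,600) if 0 else (600,575),interpolation=2); cv2.imwrite("pics/crop2.png",b)
E
```

```text
scene w [182.4 331.5] [174 324  18  16 225] [ 577.6 -327.9   22. ]
scene b [220.5 323.2] [214 317  14  13 148] [ 593.3 -252.5   22. ]
scene dec [169.7 294.5] [161 286  18  18 257] [ 465.6 -326.3   10. ]
scene k [360.2 254.8] [352 248  18  14 191] [603.7  66.4  82. ]
side w [377.5 329.7] [371 324  14  13 146] [ 580.5 -328.5   22. ]
side b [370.7 305.7] [366 301  11  10  87] [ 595.1 -254.1   22. ]
side k [331.3 208.4] [325 203  13  13 122] [608.4  64.   82. ]
```

View pics/crop1.png

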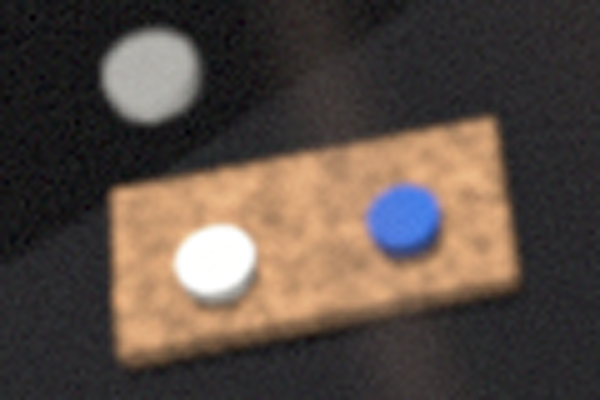

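View pics/crop2.png

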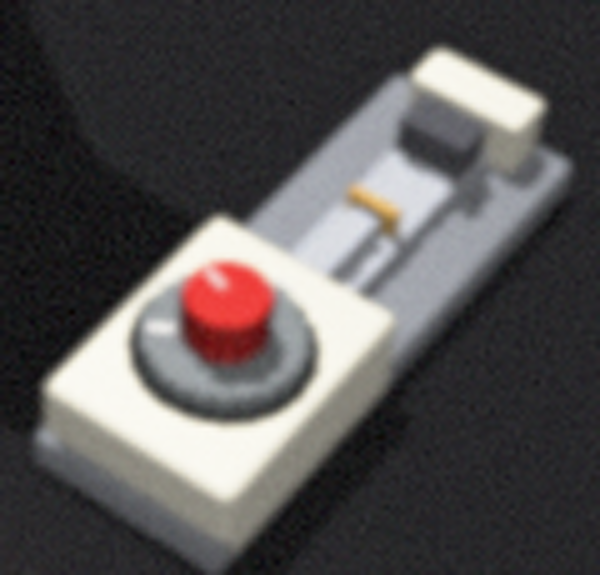

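The crop settles it: the disc on the cork is about 80 px across at crop (215,263), with a crisp edge. The thing on the bench at (150,75) is about 100 px across, so it's the larger look-alike. Crop 2 shows the knob at scene (360,255), the ring mark at (347,260), the brass nose at (390,236) and the dark anvil at (402,222).

```bash
python3 - <<'E'
from h import *
import pickle
s,d=pickle.load(open("d0.pkl","rb")); c=d["scene"]
P=lambda x,y,z: ray(c,(315+x/5-.4,195+y/5-.4),z)[:2]
q=[P(*a,50) for a in((220,215),(395,320),(235,500),(45,385))]
for a in q: print(a.round(1))
for i in range(4):
    v=q[(i+1)%4]-q[i]; print(np.linalg.norm(v).round(1),np.degrees(np.arctan2(v[1],v[0])).round(1))
print("housing mid",np.mean(q,0))
print("slab",[ray(c,(140+x/5,280+y/5),12)[:2].round(1).tolist() for x,y in((112,190),(495,118),(518,285),(120,358))])
E
```

```text
[534.  103.9]
[622.9 141.7]
[676.4  30.4]
[586.9 -12.5]
96.6 23.0
123.5 -64.3
99.2 -154.4
127.9 114.5
housing mid [605.06377292  65.86750431]
slab [[519.9, -356.1], [557.1, -199.9], [638.7, -220.4], [599.4, -373.8]]
```

Emit:
move_arm([
  [0.1, 0, 0, 0, 0, 0, -10.05],
  [0.1, 0, 0, 0, 0, 0, -10.05],
  [0.1, 0, 0, 0, 0, 0, -10.05],
  [0.1, 0, 0, 0, 0, 0, -10.05],
  [0.1, 0, 0, 0, 0, 0, -10.05],
  [0.1, 0, 0, 0, 0, 0, -10.05],
  [0.1, 0, 0, 0, 0, 0, -10.05],
  [0.1, 0, 0, 0, 0, 0, -10.05],
  [0.1, 0, 0, 0, 0, 0, -10.0],
  [0.1, 1.92, 5.6, 0, 0, 0, 0],
  [0.1, 1.92, 5.6, 0, 0, 0, 0],
  [0.1, 1.92, 5.6, 0, 0, 0, 0],
  [0.1, 1.92, 5.6, 0, 0, 0, 0],
  [0.1, 1.92, 5.6, 0, 0, 0, 0],
  [0.1, 1.92, 5.6, 0, 0, 0, 0],
  [0.1, 1.92, 5.76, 0, 0, 0, 0],
  [0.1, 0, 0, 2.5, 0, 0, 0],
  [0.1, 0, 0, 2.5, 0, 0, 0],
  [0.1, 0, 0, 0, 0, 0, 0],
  [0.1, 0, 0, 0, 0, 0, 0],
])

```text
t: 2.65
eef_pos: [579.6, -328.5, 134.9]
tcp_rot: [0.539, 0.842, 0.0, 0.0]
contact_force: [0.4, 0.6, -0.3]
gripper_width: 51.0
grip_force: 0.0
```

```bash
cat >> h.py <<'E'
from scipy.spatial.transform import Rotation as Ro
def wcam():
    s=r.read_state(); c=capture("wrist"); T=np.eye(4); T[:3,:3]=Ro.from_quat(s["tcp_rot"]).as_matrix(); T[:3,3]=s["eef_pos"]
    M=np.linalg.inv(T@np.array(c["mount"])); c["rvec"]=cv2.Rodrigues(M[:3,:3])[0]; c["tvec"]=M[:3,3]; return s,c
E
python3 - <<'E'
from h import *
import pickle
_,d=pickle.load(open("d0.pkl","rb"))
print("amber",ray(d["scene"],(122,388),0), ray(d["side"],(417,374),0), ray(d["scene"],(102,350),130),ray(d["side"],(424,350),130))
s,c=wcam(); print(s["eef_pos"],s["tcp_rot"],s["contact_force"],s["gripper_width"])
cv2.imwrite("pics/w1.png",c["color"][...,::-1])
im=c["color"].astype(int); m=(im.min(2)>130)
n,l,st,ce=cv2.connectedComponentsWithStats(m.astype(np.uint8))
for i in range(1,n):
    if st[i,4]>300: print(st[i],ce[i].round(1),ray(c,ce[i],22).round(1))
E
```

```text
amber [ 632.64186904 -466.38125126    0.        ] [ 626.73677995 -471.918885      0.        ] [ 627.37860124 -462.80473555  130.        ] [ 622.00214184 -470.51183949  130.        ]
[ 579.57501181 -328.52942122  134.91855764] [5.39328032e-01 8.42095666e-01 1.74990431e-05 4.03482277e-04] [ 0.4330601   0.56050095 -0.27458481] 50.97310190467279
[ 591   18   49  100 3771] [618.9  70.4] [ 729.2 -141.1   22. ]
[  240    77   166   194 15432] [324.  181.1] [ 571.8 -302.7   22. ]
[ 161  122   55   53 2278] [187.9 147.7] [ 471.3 -321.6   22. ]
[  0 137   9  59 351] [  3.1 167. ] [ 345.7 -393.3   22. ]
[ 189  280   66   91 3364] [219.2 327.3] [ 544.2 -448.5   22. ]
[ 384  280   66   91 3355] [419.4 327.5] [ 694.2 -379.7   22. ]
[ 547  296   93   70 2616] [600.7 328.2] [ 836.7 -317.3   22. ]
[ 269  345   66   27 1383] [301.1 360. ] [ 618.  -448.3   22. ]
[ 392  383   75   80 2408] [433.7 418.6] [ 750.3 -454.8   22. ]
[198 415  30  48 984] [211.1 435.2] [ 576.  -555.2   22. ]
[  0 434  14  46 321] [  4.2 463.2] [ 404.4 -680.6   22. ]
[276 446  40  19 608] [295.3 455.8] [ 654.7 -544.2   22. ]
```

View pics/w1.png

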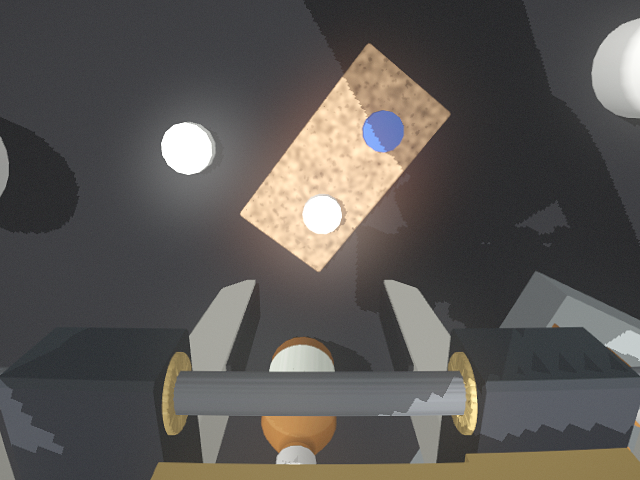

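The wrist view shows the white tablet on the cork at (322,215), the blue tablet at (383,131), and the larger look-alike on the bench at (188,148). The amber bottle is well behind the gripper.

```bash
python3 - <<'E'
from h import *
s,c=wcam(); im=c["color"].astype(int)
m=(im[...,2]>190)
ce,st=blob(im,m,(295,190,350,240)); print(ce,st)
# top-centre is the disc top
p=ray(c,ce,22); print(p); d=Ro.from_quat(s["tcp_rot"]).inv().apply(p-s["eef_pos"]); print("tool shift mm",d)
m=(im[...,2]>im[...,0]+40); ce,st=blob(im,m,(355,100,410,160)); print("blue",ray(c,ce,22))
E
```

```text
[321.29603175 213.51904762] [ 302  193   40   41 1260]
[ 580.51692647 -326.19201397   22.        ]
tool shift mm [  2.03447492   1.68063485 113.26159017]
blue [ 594.74098123 -252.04115535   22.        ]
```

Emit:
move_arm([
  [0.1, 0.15, 0.12, 4, 0, 0, 0],
  [0.1, 0, 0, 4, 0, 0, 0],
  [0.1, 0, 0, 2.5, 0, 0, 0],
  [0.1, 0, 0, 1, 0, 0, 0],
  [0.1, 0, 0, 0.45, 0, 0, 0],
  [0.1, 0, 0, 0, 0, 0, 0],
  [-0.2, 0, 0, 0, 0, 0, 0],
  [-0.5, 0, 0, 0, 0, 0, 0],
  [-0.7, 0, 0, 0, 0, 0, 0],
  [-0.7, 0, 0, 0, 0, 0, 0],
  [-0.7, 0, 0, 0, 0, 0, 0],
])

```text
t: 4.12
eef_pos: [579.9, -326.4, 14.3]
tcp_rot: [0.539, 0.842, -0.0, -0.0]
contact_force: [-0.4, 0.3, -0.8]
gripper_width: 14.5
grip_force: 0.0
```

```bash
python3 - <<'E'
from h import *
s,c=wcam(); print(s["gripper_width"],s["grip_force"])
cv2.imwrite("pics/w2.png",c["color"][...,::-1])
E
```

```text
14.498383141588024 0.0
```

View pics/w2.png

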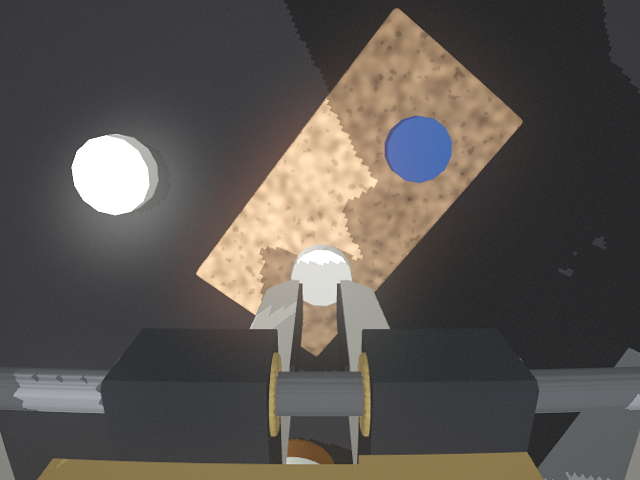

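The tablet was squeezed out forward: it's now at (321,277), just ahead of the fingertips and still on the cork. I'll measure it along with the mount offset.

```bash
python3 - <<'E'
from h import *
s,c=wcam(); im=c["color"].astype(int)
Rt=Ro.from_quat(s["tcp_rot"])
print("tcp px",proj(c,s["eef_pos"]), "grasp",proj(c,np.array(s["eef_pos"])+[0,0,19]))
W=lambda x,y,z: s["eef_pos"]+Rt.apply([x,y,z])
# silhouette of the candidate disc (top z=22) centred at tool x=dx
for dx in (10,15,20,25):
    a=np.linspace(0,2*np.pi,60); o=[W(dx+15*np.cos(t),15*np.sin(t),-(22-s["eef_pos"][2])) for t in a]; q=proj(c,o)
    print(dx,q.min(0).round(),q.max(0).round())
print("pad front edges",proj(c,[W(7.5,7.25,0),W(7.5,-7.25,0),W(7.5,7.25,-19),W(7.5,7.25,-38)]).round())
print("blue",ray(c,(418,149),22), "dec", ray(c,(115,174),10))
E
```

```text
tcp px [[318.86583799 270.95946804]] grasp [[318.8109497  286.08250438]]
10 [288. 227.] [350. 286.]
15 [287. 217.] [350. 277.]
20 [287. 206.] [351. 267.]
25 [287. 196.] [351. 257.]
pad front edges [[333. 257.]
 [304. 257.]
 [335. 271.]
 [336. 288.]]
blue [ 594.59606247 -252.13966973   22.        ] dec [ 469.28028445 -323.79180193   10.        ]
```

The picture and the numbers agree: the tablet hasn't moved, and the fingertips closed above it. They seem to end well behind the nominal TCP when not shut. I'll reopen, go lower in small steps while watching the force, and close again.

Emit:
move_arm([
  [0.1, 0, 0, 0, 0, 0, 0],
  [0.1, 0, 0, 0, 0, 0, 0],
  [0.1, 0, 0, 0, 0, 0, 0],
  [0.1, 0.1, 0, 0.3, 0, 0, 0],
  [0.1, 0, 0, 0.3, 0, 0, 0],
  [0.1, 0, 0, 0.15, 0, 0, 0],
  [0.1, 0, 0, 0, 0, 0, 0],
  [0.1, 0, 0, 0, 0, 0, 0],
])

```text
t: 5.22
eef_pos: [579.5, -325.5, 6.9]
tcp_rot: [0.539, 0.842, -0.0, 0.0]
contact_force: [-0.5, 0.1, 0.1]
gripper_width: 51.4
grip_force: 0.0
```

```bash
python3 - <<'E'
from h import *
s,c=wcam(); print(s["eef_pos"],s["contact_force"],s["gripper_width"])
cv2.imwrite("pics/w3.png",cv2.resize(c["color"][200:360,180:460,::-1],None,fx=2.8,fy=2.8))
E
```

```text
[ 579.49540526 -325.49787714    6.92969763] [-0.49893874  0.09435855  0.09564846] 51.37561794474382
```

View pics/w3.png

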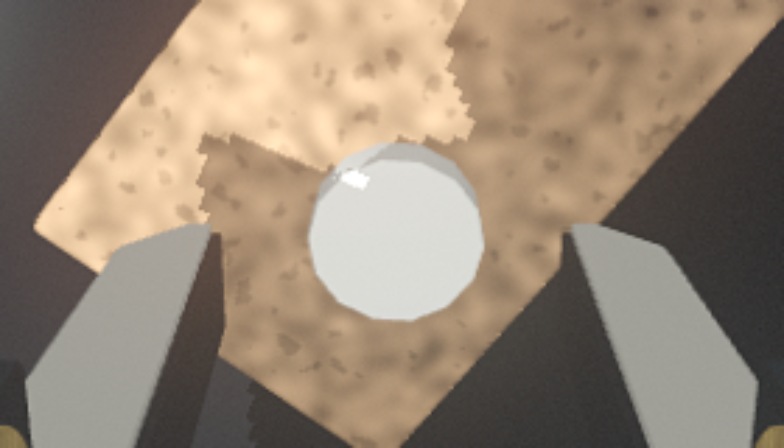

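No contact even with the TCP reading below the cork top. From the image scale, the real tips sit about 33 mm behind the nominal TCP. I'll descend 15 mm and check the force.

Emit:
move_arm([
  [0.1, 0.1, 0, 0.3, 0, 0, 0],
  [0.1, 0, 0, 0.3, 0, 0, 0],
  [0.1, 0, 0, 0.3, 0, 0, 0],
  [0.1, 0, 0, 0.3, 0, 0, 0],
  [0.1, 0, 0, 0.3, 0, 0, 0],
  [0.1, 0, 0, 0, 0, 0, 0],
])

```text
t: 6.02
eef_pos: [578.9, -324.5, -8.5]
tcp_rot: [0.539, 0.842, -0.0, -0.0]
contact_force: [0.9, -0.0, -0.7]
gripper_width: 50.7
grip_force: 0.0
```

```bash
python3 - <<'E'
from h import *
s,c=wcam(); print(s["eef_pos"],s["contact_force"],s["gripper_width"])
im=c["color"].astype(int); m=(im.min(2)>120)&(im.max(2)-im.min(2)<30)
ce,st=blob(im,m,(275,225,370,340)); print(ce,st)
p=ray(c,ce,22); print(p,Ro.from_quat(s["tcp_rot"]).inv().apply(p-s["eef_pos"]))
E
```

```text
[ 578.90268634 -324.50193406   -8.47632293] [ 0.87742771 -0.03866977 -0.72411681] 50.70142208214505
[321.34255203 298.30750274] [ 288  264   68   69 3652]
[ 580.26066775 -324.75715376   22.        ] [ -0.78986464   1.11915749 -30.47686188]
```

Emit:
move_arm([
  [0.1, -0.1, 0.1, 0.2, 0, 0, 0],
  [0.1, 0, 0, 0.2, 0, 0, 0],
  [0.1, 0, 0, 0.2, 0, 0, 0],
  [0.1, 0, 0, 0.2, 0, 0, 0],
  [0.1, 0, 0, 0, 0, 0, 0],
])

```text
t: 6.7
eef_pos: [580.3, -325.0, -16.3]
tcp_rot: [0.539, 0.842, -0.0, -0.0]
contact_force: [0.1, -0.5, 0.4]
gripper_width: 51.3
grip_force: 0.0
```

Emit:
move_arm([
  [-0.1, 0, 0, 0, 0, 0, 0],
  [-0.25, 0, 0, 0, 0, 0, 0],
  [-0.45, 0, 0, 0, 0, 0, 0],
  [-0.45, 0, 0, 0, 0, 0, 0],
  [-0.45, 0, 0, 0, 0, 0, 0],
])

```text
t: 7.32
eef_pos: [580.4, -325.0, -16.1]
tcp_rot: [0.539, 0.842, 0.0, 0.0]
contact_force: [0.5, -0.8, 1.0]
gripper_width: 27.9
grip_force: 30.0
```

Emit:
move_arm([
  [-0.45, 0, 0, -1, 0, 0, 0],
  [-0.45, 0, 0, -3, 0, 0, 0],
  [-0.45, 0, 0, -4.3, 0, 0, 0],
  [-0.45, 0, 0, -4.3, 0, 0, 0],
  [-0.45, 2.4, 1.0, 0, 0, 0, 0],
  [-0.45, 4.5, 1.9, 0, 0, 0, 0],
  [-0.45, 5.0, 2.1, 0, 0, 0, 0],
  [-0.45, 5.0, 2.1, 0, 0, 0, 0],
  [-0.45, 5.0, 2.1, 0, 0, 0, 0],
  [-0.45, 5.0, 2.1, 0, 0, 0, 0],
  [-0.45, 5.0, 2.1, 0, 0, 0, 0],
  [-0.45, 5.0, 2.1, 0, 0, 0, 0],
  [-0.45, 4.5, 1.9, 0, 0, 0, 0],
  [-0.45, 3.0, 1.3, 0, 0, 0, 0],
  [-0.45, 0, 0, 0, 0, 0, 0],
  [-0.45, 0, 0, 0, 0, 0, 0],
])

```text
t: 9.32
eef_pos: [563.9, 156.3, 109.4]
tcp_rot: [0.539, 0.842, -0.0, -0.0]
contact_force: [0.3, 0.3, -0.8]
gripper_width: 28.4
grip_force: 30.0
```

```bash
python3 - <<'E'
from h import *
import pickle
s,c=wcam(); print(s["eef_pos"],s["tcp_rot"],s["gripper_width"],s["grip_force"])
pickle.dump((s,c),open("w4.pkl","wb"))
cv2.imwrite("pics/w4.png",c["color"][...,::-1])
E
```

```text
[563.91523226 156.26087192 109.40946707] [ 5.39067782e-01  8.42262311e-01 -3.01184979e-04 -1.89216641e-04] 28.384034176240007 29.999904334545135
```

View pics/w4.png

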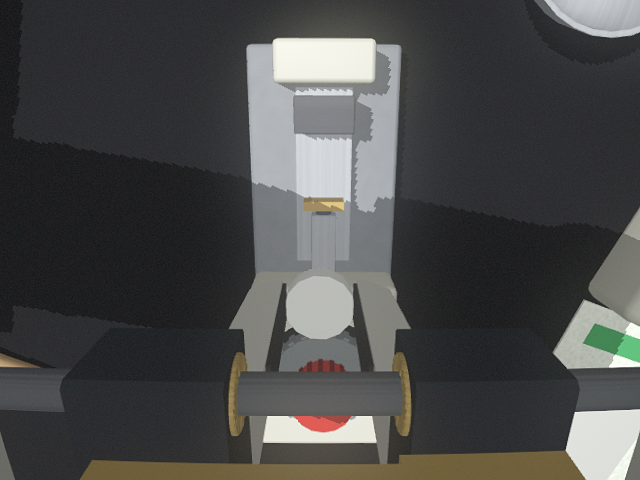

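The tablet hangs level in the fingers at (320,307). Ahead of it are the brass nose at (324,204), the bed, and the anvil's foot at row ~134 between columns 296 and 353. The tester lines up with the tool.

```bash
python3 - <<'E'
from h import *
import pickle
s,c=pickle.load(open("w4.pkl","rb")); Rt=Ro.from_quat(s["tcp_rot"]); g=c["color"].astype(float).mean(2)
T=lambda uv,z: Rt.inv().apply(ray(c,uv,z)-s["eef_pos"])
col=g[80:215,310:340].mean(1); print([(80+i,int(v)) for i,v in enumerate(col)][::1])
for y in (145,155,165,175,185,245,255):
    row=g[y-1:y+2,285:365].mean(0); d=np.diff(row); i,j=np.argsort(-abs(d))[:2]; print(y,[(285+k,int(d[k])) for k in np.argsort(-abs(d))[:5]])
for y in (30,34,): pass
for y in (100,130,180,230,260):
    row=g[y-1:y+2].mean(0); L=230+np.argmax(np.diff(row[230:270])); Rr=385+np.argmin(np.diff(row[385:415])); print("casting",y,L,Rr,T((L+.5,y),20).round(1),T((Rr+.5,y),20).round(1))
E
```

```text
[(80, 208), (81, 192), (82, 163), (83, 134), (84, 128), (85, 130), (86, 129), (87, 151), (88, 161), (89, 180), (90, 200), (91, 218), (92, 220), (93, 220), (94, 223), (95, 175), (96, 133), (97, 139), (98, 139), (99, 139), (100, 140), (101, 140), (102, 139), (103, 139), (104, 139), (105, 137), (106, 137), (107, 136), (108, 134), (109, 134), (110, 134), (111, 133), (112, 133), (113, 133), (114, 133), (115, 133), (116, 133), (117, 133), (118, 133), (119, 134), (120, 134), (121, 133), (122, 133), (123, 133), (124, 133), (125, 133), (126, 132), (127, 131), (128, 132), (129, 132), (130, 133), (131, 134), (132, 129), (133, 115), (134, 135), (135, 157), (136, 154), (137, 160), (138, 176), (139, 198), (140, 213), (141, 216), (142, 215), (143, 215), (144, 215), (145, 215), (146, 215), (147, 215), (148, 215), (149, 215), (150, 215), (151, 215), (152, 215), (153, 215), (154, 215), (155, 215), (156, 214), (157, 215), (158, 214), (159, 214), (160, 214), (161, 215), (162, 214), (163, 214), (164, 214), (165, 214), (166, 214), (167, 214), (168, 214), (169, 214), (170, 214), (171, 214), (172, 214), (17
[... 872 characters left out ...]
4(356), 32), (np.int64(355), 17), (np.int64(351), -17), (np.int64(295), 16)]
185 [(np.int64(350), -85), (np.int64(355), 27), (np.int64(354), 23), (np.int64(296), 19), (np.int64(295), 12)]
245 [(np.int64(310), -17), (np.int64(311), 17), (np.int64(296), 15), (np.int64(348), -14), (np.int64(349), -12)]
255 [(np.int64(348), -19), (np.int64(335), 16), (np.int64(296), 15), (np.int64(334), -11), (np.int64(310), -9)]
casting 100 247 398 [ 84.2 -46.7  89.4] [84.2 51.9 89.4]
casting 130 248 397 [ 65.  -46.8  89.4] [65.  52.2 89.4]
casting 180 251 395 [ 31.5 -46.2  89.4] [31.5 52.4 89.4]
casting 230 253 392 [ -4.1 -46.4  89.4] [-4.1 52.  89.4]
casting 260 254 390 [-26.6 -46.6  89.4] [-26.6  51.6  89.4]
```

```bash
python3 - <<'E'
from h import *
import pickle
s,c=pickle.load(open("w4.pkl","rb")); Rt=Ro.from_quat(s["tcp_rot"])
T=lambda uv,z: Rt.inv().apply(ray(c,uv,z)-s["eef_pos"]).round(1)
print("cam x",Rt.inv().apply(-cv2.Rodrigues(c["rvec"])[0].T@c["tvec"]-s["eef_pos"]))
for y in(95,132,133): print(y,T((323,y),52),T((323,y),30))
for z in (33,36,42): print("nose",z,T((323,196.8),z),T((323,201.5),z))
print("casting far end", T((323,44),20),"white block front",T((323,82),60))
print("tablet", T((320,307),142),"housing edge",T((323,272),50))
print("anvil",T((293,115),52),T((354,115),52),"bed",T((295.5,165),30),T((350.9,165),30))
for z in(20,22): print(ray(c,(400,43),z),ray(c,(247,45),z))
E
```

```text
cam x [  78.62380722    0.338308   -200.41776416]
95 [86.2  2.4 57.4] [86.9  2.5 79.4]
132 [65.2  2.4 57.4] [64.1  2.6 79.4]
133 [64.6  2.4 57.4] [63.4  2.6 79.4]
nose 33 [22.4  2.6 76.4] [19.2  2.6 76.4]
nose 36 [23.   2.6 73.4] [19.9  2.6 73.4]
nose 42 [24.2  2.6 67.4] [21.1  2.6 67.4]
casting far end [118.4   2.6  89.4] white block front [93.   2.3 49.4]
tablet [ -3.9   0.5 -32.6] housing edge [-24.    2.6  59.4]
anvil [ 75.  -15.2  57.4] [75.  20.5 57.4] bed [ 42.9 -15.4  79.4] [42.9 20.9 79.4]
[560.61410349 285.98345781  20.        ] [472.99359245 244.27049272  20.        ]
[560.41266378 285.58236304  22.        ] [473.39679393 244.15724582  22.        ]
```

Emit:
move_arm([
  [-0.45, 2.4, 0.12, 0, 0, 0, 0],
  [-0.45, 2.3, 0.12, 0, 0, 0, 0],
  [-0.45, 0, 0, 4, 0, 0, 0],
  [-0.45, 0, 0, 4, 0, 0, 0],
  [-0.45, 0, 0, 1.5, 0, 0, 0],
  [-0.45, 0, 0, 0.6, 0, 0, 0],
  [-0.45, 0, 0, 0.4, 0, 0, 0],
  [-0.45, 0, 0, 0, 0, 0, 0],
  [-0.45, 0, 0, 0, 0, 0, 0],
])

```text
t: 10.5
eef_pos: [547.3, 200.3, 5.7]
tcp_rot: [0.539, 0.842, 0.0, 0.0]
contact_force: [0.9, -0.4, -0.2]
gripper_width: 28.5
grip_force: 30.0
```

```bash
cat > st.py <<'E'
from h import *
s=r.read_state(); R=Ro.from_quat(s["tcp_rot"]).inv()
print(round(s["t"],2),np.round(s["eef_pos"],2),"Ftool",R.apply(s["contact_force"]).round(2),"Mtool",R.apply(s["wrist_torque"]).round(3),round(s["gripper_width"],2),round(s["grip_force"],1),"j6",np.round(s["joint_pos"][5],4))
E
python3 st.py
```

```text
10.5 [547.31 200.27   5.65] Ftool [-0.74  0.67  0.19] Mtool [-0.055 -0.081  0.033] 28.47 30.0 j6 -0.1248
```

Emit:
move_arm([
  [-0.45, 0, 0, 0.15, 0, 0, 0],
  [-0.45, 0, 0, 0.12, 0, 0, 0],
  [-0.45, 0.1, 0, 0, 0, 0, 0],
  [-0.45, 0.1, 0, 0, 0, 0, 0],
  [-0.45, 0, 0, 0, 0, 0, 0],
])

```text
t: 11.12
eef_pos: [546.0, 202.1, 2.2]
tcp_rot: [0.539, 0.842, 0.0, -0.0]
contact_force: [0.7, 0.1, 0.4]
gripper_width: 28.2
grip_force: 30.0
```

```bash
python3 st.py
```

```text
11.12 [546.04 202.08   2.18] Ftool [-0.18  0.64 -0.45] Mtool [-0.122 -0.082 -0.   ] 28.19 30.0 j6 -0.1213
```

Emit:
move_arm([
  [-0.45, 0.08, 0, 0, 0, 0, 0],
  [-0.45, 0, 0, 0, 0, 0, 0],
])

```text
t: 11.38
eef_pos: [545.7, 202.8, 2.2]
tcp_rot: [0.539, 0.842, 0.0, -0.0]
contact_force: [0.6, -0.1, -0.6]
gripper_width: 28.4
grip_force: 30.0
```

```bash
python3 st.py
```

```text
11.38 [545.73 202.77   2.18] Ftool [-0.35  0.47  0.58] Mtool [-0.049 -0.033  0.027] 28.4 30.0 j6 -0.1199
```

Emit:
move_arm([
  [-0.45, 0.08, 0, 0, 0, 0, 0],
  [-0.45, 0, 0, 0, 0, 0, 0],
])

```text
t: 11.62
eef_pos: [545.4, 203.4, 2.1]
tcp_rot: [0.539, 0.842, -0.0, -0.0]
contact_force: [0.4, 0.2, -0.5]
gripper_width: 28.1
grip_force: 30.0
```

```bash
python3 st.py
```

```text
11.62 [545.38 203.45   2.13] Ftool [-0.02  0.41  0.48] Mtool [-0.074 -0.033 -0.005] 28.12 30.0 j6 -0.1186
```

Emit:
move_arm([
  [-0.45, 0.08, 0, 0, 0, 0, 0],
  [-0.45, 0, 0, 0, 0, 0, 0],
])

```text
t: 11.88
eef_pos: [545.1, 204.1, 2.2]
tcp_rot: [0.539, 0.842, -0.0, 0.0]
contact_force: [0.1, -0.5, -0.2]
gripper_width: 27.9
grip_force: 30.0
```

```bash
python3 st.py
```

```text
11.88 [545.11 204.11   2.17] Ftool [-0.46 -0.08  0.24] Mtool [-0.109 -0.217  0.046] 27.9 30.0 j6 -0.1172
```

Emit:
move_arm([
  [-0.45, 0.06, 0, 0, 0, 0, 0],
  [-0.45, 0, 0, 0, 0, 0, 0],
])

```text
t: 12.12
eef_pos: [545.0, 204.4, 2.2]
tcp_rot: [0.539, 0.842, -0.0, 0.0]
contact_force: [1.6, -5.1, 1.1]
gripper_width: 28.4
grip_force: 30.0
```

```bash
python3 st.py
```

```text
12.12 [544.99 204.37   2.22] Ftool [-5.25 -0.69 -1.08] Mtool [-0.076 -0.997 -0.03 ] 28.44 30.0 j6 -0.1162
```

Emit:
move_arm([
  [-0.45, 0, 0, 0.04, 0, 0, 0],
  [-0.45, 0, 0, 0, 0, 0, 0],
])

```text
t: 12.38
eef_pos: [545.0, 204.4, 2.0]
tcp_rot: [0.539, 0.842, -0.0, 0.0]
contact_force: [1.0, -5.1, 2.1]
gripper_width: 28.1
grip_force: 30.0
```

```bash
python3 st.py
```

```text
12.38 [545.   204.39   1.97] Ftool [-5.07 -1.27 -2.14] Mtool [ 0.173 -1.047  0.035] 28.1 30.0 j6 -0.1162
```

Emit:
move_arm([
  [-0.45, 0, 0, 0.02, 0, 0, 0],
  [-0.35, 0, 0, 0, 0, 0, 0],
  [-0.2, 0, 0, 0, 0, 0, 0],
  [0.0, 0, 0, 0, 0, 0, 0],
  [0.0, 0, 0, 0, 0, 0, 0],
  [0.0, 0, 0, -0.5, 0, 0, 0],
  [0.0, 0, 0, -2, 0, 0, 0],
  [0.0, 0, 0, -5, 0, 0, 0],
  [0.0, 0, 0, -3.2, 0, 0, 0],
  [0.0, -4, 0, 0, 0, 0, 0],
  [0.0, -2, 0, 0, 0, 0, 0],
  [0.0, 0, 0, 0, 0, 0, 0],
  [0.0, 0, 0, 0, 0, 0, 0],
])

```text
t: 14.0
eef_pos: [569.6, 150.6, 108.5]
tcp_rot: [0.539, 0.842, -0.0, -0.0]
contact_force: [0.5, 0.1, 0.0]
gripper_width: 46.8
grip_force: 0.0
```

```bash
python3 - <<'E'
from h import *
import pickle
s,c=wcam(); print(s["eef_pos"],s["gripper_width"])
pickle.dump((s,c),open("w5.pkl","wb")); 
im=c["color"][...,::-1]; cv2.imwrite("pics/w5.png",cv2.resize(im[30:330,160:480],None,fx=1.9,fy=1.9,interpolation=2))
E
```

```text
[569.63305045 150.60010332 108.53609368] 46.804363514609555
```

View pics/w5.png

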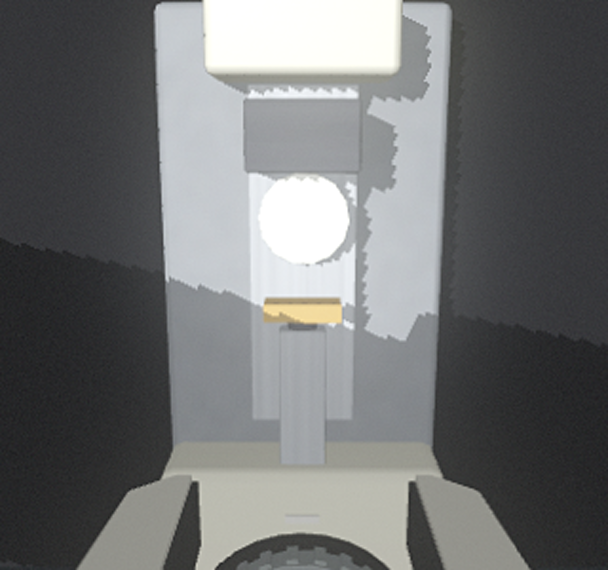

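The tablet lies flat on the bed, centred and touching the anvil, at crop (304,219). The nose is at (303,300), about 9–10 mm short of it. Next I'll find the knob with the wrist camera.

Emit:
move_arm([
  [0.4, -5, 0, 0, 0, 0, 0],
  [0.4, -5, 0, 0, 0, 0, 0],
  [0.4, -4, 0, 0, 0, 0, 0],
  [0.4, -1, 0, 0, 0, 0, 0],
  [0.4, 0, 0, 0, 0, 0, 0],
  [0.4, 0, 0, 0, 0, 0, 0],
])

```text
t: 14.8
eef_pos: [632.3, 15.3, 108.6]
tcp_rot: [0.539, 0.842, 0.0, -0.0]
contact_force: [-0.0, 0.0, -0.0]
gripper_width: 65.0
grip_force: 0.0
```

```bash
cat > knob.py <<'E'
from h import *
s,c=wcam(); im=c["color"].astype(int); Rt=Ro.from_quat(s["tcp_rot"])
hsv=cv2.cvtColor(c["color"],cv2.COLOR_RGB2HSV).astype(int)
m=((hsv[...,0]<10)|(hsv[...,0]>170))&(hsv[...,1]>140)&(hsv[...,2]>50)
ce,st=blob(im,m,(200,0,440,320)); print("blob",ce,st)
T=lambda uv,z: Rt.inv().apply(ray(c,uv,z)-s["eef_pos"]).round(2)
x,y,w,h,_=st
print("width at z88",T((x+w,y+h/2),88)[1]-T((x,y+h/2),88)[1],"ctr88",T(ce,88),"ctr bbox",T((x+w/2,y+h/2),88))
V=c["color"][...,0].astype(int)
print("colR rows",[(i,int(V[i,int(ce[0])-4:int(ce[0])+5].mean())) for i in range(y-3,y+h+4,3)])
cv2.imwrite("pics/w6.png",cv2.resize(c["color"][0:340,170:470,::-1],None,fx=1.7,fy=1.7))
E
python3 knob.py; python3 st.py
```

```text
blob [318.39630754 153.72711179] [ 280  117   76   74 3954]
width at z88 39.0 ctr88 [56.21 -0.23 20.59] ctr bbox [56.07 -0.43 20.59]
colR rows [(114, 105), (117, 122), (120, 150), (123, 150), (126, 150), (129, 150), (132, 149), (135, 149), (138, 148), (141, 149), (144, 147), (147, 147), (150, 147), (153, 146), (156, 147), (159, 147), (162, 147), (165, 147), (168, 146), (171, 146), (174, 146), (177, 145), (180, 146), (183, 146), (186, 146), (189, 138), (192, 102)]
14.85 [632.36  15.24 108.64] Ftool [0.43 0.15 0.09] Mtool [-0.112 -0.052 -0.014] 64.85 0.0 j6 -0.4494
```

Emit:
move_arm([
  [0.4, 3, 0, 0, 0, 0, 0],
  [0.4, 2.62, -0.02, 0, 0, 0, 0],
  [0.4, 0, 0, 3, 0, 0, 0],
  [0.4, 0, 0, 2.6, 0, 0, 0],
  [0.4, 0, 0, 1, 0, 0, 0],
  [0.4, 0, 0, 0.5, 0, 0, 0],
  [0.4, 0, 0, 0, 0, 0, 0],
  [0.4, 0, 0, 0, 0, 0, 0],
])

```text
t: 15.85
eef_pos: [609.4, 65.0, 38.5]
tcp_rot: [0.539, 0.842, 0.0, 0.0]
contact_force: [-0.1, -0.1, -0.4]
gripper_width: 64.9
grip_force: 0.0
```

```bash
python3 st.py; python3 - <<'E'
from h import *
s,c=wcam(); cv2.imwrite("pics/w7.png",cv2.resize(c["color"][200:400,180:460,::-1],None,fx=2.8,fy=2.8))
E
```

```text
15.85 [609.45  64.95  38.48] Ftool [-0.08 -0.14  0.44] Mtool [-0.092 -0.099  0.003] 64.92 0.0 j6 -0.3672
```

View pics/w7.png

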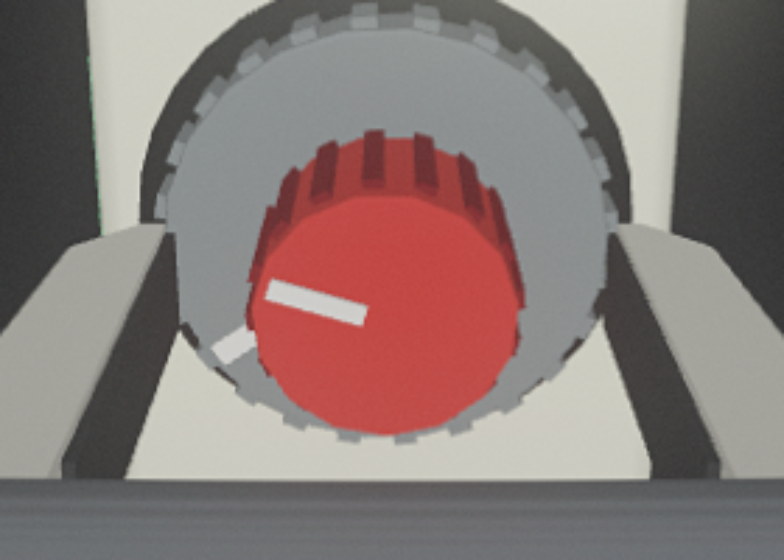

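The knob is centred between the open fingers at crop (385,315), with the tips beside it and above the ring. The ring mark is at (235,345). Now the grip.

Emit:
move_arm([
  [0.4, 0.13, -0.03, 0.15, 0, 0, 0],
  [0.4, 0, 0, 0, 0, 0, 0],
  [0.1, 0, 0, 0, 0, 0, 0],
  [-0.2, 0, 0, 0, 0, 0, 0],
  [-0.3, 0, 0, 0, 0, 0, 0],
  [-0.3, 0, 0, 0, 0, 0, 0],
  [-0.3, 0, 0, 0, 0, 0, 0],
])

```text
t: 16.77
eef_pos: [608.0, 65.9, 36.0]
tcp_rot: [0.539, 0.842, -0.0, -0.0]
contact_force: [-2.4, -1.0, 1.8]
gripper_width: 37.6
grip_force: 30.0
```

```bash
python3 st.py
```

```text
16.77 [608.03  65.89  36.05] Ftool [ 0.06 -2.61 -1.85] Mtool [ 0.451 -0.04   0.029] 37.58 30.0 j6 -0.3654
```

Emit:
move_arm([
  [-0.3, 0, 0, 0, 0, 0, 4],
  [-0.3, 0, 0, 0, 0, 0, 4],
  [-0.3, 0, 0, 0, 0, 0, 4],
  [-0.3, 0, 0, 0, 0, 0, 4],
  [-0.3, 0, 0, 0, 0, 0, 4],
  [-0.3, 0, 0, 0, 0, 0, 0],
])

```text
t: 17.52
eef_pos: [608.2, 66.0, 36.1]
tcp_rot: [0.677, 0.736, 0.0, 0.0]
contact_force: [-0.4, -1.0, -0.1]
gripper_width: 37.2
grip_force: 30.0
```

```bash
python3 st.py
```

```text
17.52 [608.25  65.97  36.06] Ftool [-0.98 -0.49  0.13] Mtool [ 0.015 -0.17   0.186] 37.25 30.0 j6 -0.0166
```

Emit:
move_arm([
  [-0.3, 0, 0, 0, 0, 0, 4],
  [-0.3, 0, 0, 0, 0, 0, 4],
  [-0.3, 0, 0, 0, 0, 0, 4],
  [-0.3, 0, 0, 0, 0, 0, 4],
  [-0.3, 0, 0, 0, 0, 0, 4],
])

```text
t: 18.15
eef_pos: [608.5, 65.9, 36.1]
tcp_rot: [0.795, 0.607, 0.0, 0.0]
contact_force: [1.6, -1.1, -0.9]
gripper_width: 37.6
grip_force: 30.0
```

```bash
python3 st.py
```

```text
18.15 [608.49  65.94  36.06] Ftool [-0.64  1.85  0.9 ] Mtool [-0.391 -0.114 -0.159] 37.56 30.0 j6 0.3329
```

Emit:
move_arm([
  [-0.3, 0, 0, 0, 0, 0, 4],
  [-0.3, 0, 0, 0, 0, 0, 4],
  [-0.3, 0, 0, 0, 0, 0, 0],
])

```text
t: 18.52
eef_pos: [608.6, 65.9, 36.1]
tcp_rot: [0.835, 0.551, 0.0, 0.0]
contact_force: [3.5, -1.9, -1.8]
gripper_width: 36.9
grip_force: 30.0
```

```bash
python3 st.py
```

```text
18.52 [608.56  65.9   36.07] Ftool [-0.36  3.99  1.8 ] Mtool [-0.785  0.035  0.107] 36.94 30.0 j6 0.4706
```

Emit:
move_arm([
  [-0.3, 0, 0, 0, 0, 0, 4],
  [-0.3, 0, 0, 0, 0, 0, 4],
])

```text
t: 18.77
eef_pos: [608.6, 65.8, 36.1]
tcp_rot: [0.871, 0.491, 0.0, 0.0]
contact_force: [4.9, -2.4, -3.4]
gripper_width: 37.3
grip_force: 30.0
```

```bash
python3 st.py
```

```text
18.77 [608.63  65.84  36.06] Ftool [0.48 5.41 3.39] Mtool [-0.893  0.174 -0.25 ] 37.3 30.0 j6 0.6111
```

Emit:
move_arm([
  [-0.3, 0, 0, 0, 0, 0, 4],
  [-0.3, 0, 0, 0, 0, 0, 4],
])

```text
t: 19.02
eef_pos: [608.7, 65.8, 36.1]
tcp_rot: [0.903, 0.429, 0.0, 0.0]
contact_force: [5.8, -2.7, -3.8]
gripper_width: 37.6
grip_force: 30.0
```

```bash
python3 st.py; python3 - <<'E'
from h import *
import pickle
s,c=pickle.load(open("w5.pkl","rb")); Rt=Ro.from_quat(s["tcp_rot"])
T=lambda uv,z: Rt.inv().apply(ray(c,uv,z)-s["eef_pos"]).round(1)
u=lambda x,y:(160+x/1.9-.25,30+y/1.9-.25)
print("tablet",T(u(304,176),40),T(u(304,264),40),"nose",[T(u(304,297),z) for z in(36,40,43)], "anvil",T(u(304,173),52))
E
```

```text
19.02 [608.71  65.79  36.06] Ftool [1.58 6.15 3.76] Mtool [-0.974  0.313 -0.22 ] 37.62 30.0 j6 0.7507
tablet [70.4  0.5 68.6] [42.   0.5 68.6] nose [array([30.2,  0.5, 72.5]), array([30.9,  0.5, 68.5]), array([31.5,  0.5, 65.5])] anvil [71.7  0.5 56.6]
```

Emit:
move_arm([
  [-0.3, 0, 0.06, 0, 0, 0, 0],
  [-0.3, 0, 0, 0, 0, 0, 4],
  [-0.3, 0, 0, 0, 0, 0, 4],
])

```text
t: 19.4
eef_pos: [608.7, 65.7, 36.1]
tcp_rot: [0.931, 0.365, 0.0, -0.0]
contact_force: [1.5, -0.1, -2.1]
gripper_width: 37.4
grip_force: 30.0
```

```bash
python3 st.py
```

```text
19.4 [608.72  65.73  36.06] Ftool [1.02 1.08 2.07] Mtool [-0.349  0.378 -0.182] 37.43 30.0 j6 0.8892
```

Emit:
move_arm([
  [-0.3, 0, 0, 0, 0, 0, 4],
  [-0.3, 0, 0, 0, 0, 0, 4],
])

```text
t: 19.65
eef_pos: [608.8, 65.7, 36.1]
tcp_rot: [0.954, 0.299, 0.0, -0.0]
contact_force: [2.9, -1.1, -1.7]
gripper_width: 37.7
grip_force: 30.0
```

```bash
python3 st.py
```

```text
19.65 [608.79  65.69  36.05] Ftool [1.73 2.56 1.7 ] Mtool [-0.362  0.408 -0.173] 37.65 30.0 j6 1.0289
```

Emit:
move_arm([
  [-0.3, 0, 0.02, 0, 0, 0, 3],
  [-0.3, 0, 0, 0, 0, 0, 3],
])

```text
t: 19.9
eef_pos: [608.8, 65.6, 36.0]
tcp_rot: [0.968, 0.249, 0.0, -0.0]
contact_force: [2.2, 0.6, -1.6]
gripper_width: 37.2
grip_force: 30.0
```

```bash
python3 st.py
```

```text
19.9 [608.81  65.6   36.04] Ftool [2.23 0.51 1.57] Mtool [-0.104  0.385 -0.186] 37.2 30.0 j6 1.1327
```

Emit:
move_arm([
  [-0.3, 0, 0, 0, 0, 0, 4],
])

```text
t: 20.02
eef_pos: [608.8, 65.6, 36.0]
tcp_rot: [0.977, 0.215, 0.0, -0.0]
contact_force: [2.8, -0.3, -0.9]
gripper_width: 37.3
grip_force: 30.0
```

```bash
python3 st.py
```

```text
20.02 [608.84  65.56  36.03] Ftool [2.41 1.49 0.95] Mtool [-0.124  0.352 -0.129] 37.29 30.0 j6 1.2028
```

Emit:
move_arm([
  [-0.3, 0, 0, 0, 0, 0, 4],
])

```text
t: 20.15
eef_pos: [608.8, 65.5, 36.0]
tcp_rot: [0.984, 0.181, 0.0, -0.0]
contact_force: [2.6, -0.4, -1.0]
gripper_width: 37.4
grip_force: 30.0
```

```bash
python3 st.py
```

```text
20.15 [608.84  65.53  36.03] Ftool [2.31 1.33 0.96] Mtool [-0.198  0.427 -0.192] 37.42 30.0 j6 1.2729
```

Emit:
move_arm([
  [-0.3, 0, 0, 0, 0, 0, 4],
])

```text
t: 20.27
eef_pos: [608.9, 65.5, 36.0]
tcp_rot: [0.989, 0.146, 0.0, -0.0]
contact_force: [2.5, -0.0, -1.4]
gripper_width: 37.5
grip_force: 30.0
```

```bash
python3 st.py
```

```text
20.27 [608.85  65.49  36.04] Ftool [2.35 0.75 1.39] Mtool [-0.151  0.427 -0.174] 37.54 30.0 j6 1.3428
```

Emit:
move_arm([
  [-0.3, 0, 0, 0, 0, 0, 4],
])

```text
t: 20.4
eef_pos: [608.9, 65.5, 36.1]
tcp_rot: [0.994, 0.112, 0.0, 0.0]
contact_force: [2.8, -0.7, -0.4]
gripper_width: 37.3
grip_force: 30.0
```

```bash
python3 st.py
```

```text
20.4 [608.89  65.46  36.07] Ftool [2.61 1.33 0.42] Mtool [-0.187  0.441 -0.177] 37.35 30.0 j6 1.4125
```

Emit:
move_arm([
  [-0.3, 0, 0, 0, 0, 0, 4],
])

```text
t: 20.52
eef_pos: [608.9, 65.4, 36.1]
tcp_rot: [0.997, 0.077, 0.0, 0.0]
contact_force: [3.0, -1.2, -1.5]
gripper_width: 37.2
grip_force: 30.0
```

```bash
python3 st.py
```

```text
20.52 [608.89  65.4   36.06] Ftool [2.82 1.65 1.52] Mtool [-0.201  0.467 -0.229] 37.18 30.0 j6 1.4824
```

Emit:
move_arm([
  [-0.3, 0, 0, 0, 0, 0, 3],
])

```text
t: 20.65
eef_pos: [608.9, 65.4, 36.0]
tcp_rot: [0.999, 0.051, 0.0, 0.0]
contact_force: [3.1, -1.0, -1.6]
gripper_width: 37.2
grip_force: 30.0
```

```bash
python3 st.py
```

```text
20.65 [608.88  65.36  36.05] Ftool [3.   1.35 1.6 ] Mtool [-0.206  0.425 -0.166] 37.24 30.0 j6 1.5344
```

Emit:
move_arm([
  [-0.3, 0, 0, 0, 0, 0, 3],
])

```text
t: 20.78
eef_pos: [608.9, 65.4, 36.1]
tcp_rot: [1.0, 0.025, 0.0, 0.0]
contact_force: [2.3, -2.0, -1.7]
gripper_width: 37.5
grip_force: 30.0
```

```bash
python3 st.py
```

```text
20.77 [608.9   65.35  36.08] Ftool [2.18 2.14 1.71] Mtool [-0.243  0.435 -0.191] 37.55 30.0 j6 1.5865
```

Still free at 112°. Continuing in 3° rows.

Emit:
move_arm([
  [-0.3, 0, 0, 0, 0, 0, 3],
])

```text
t: 20.9
eef_pos: [608.9, 65.3, 36.1]
tcp_rot: [1.0, -0.001, 0.0, 0.0]
contact_force: [3.4, -1.6, -1.7]
gripper_width: 37.8
grip_force: 30.0
```

```bash
python3 st.py
```

```text
20.9 [608.89  65.33  36.06] Ftool [3.4  1.56 1.67] Mtool [-0.251  0.441 -0.177] 37.77 30.0 j6 1.6389
```

Emit:
move_arm([
  [-0.3, 0, 0, 0, 0, 0, 3],
])

```text
t: 21.02
eef_pos: [608.9, 65.3, 36.0]
tcp_rot: [1.0, -0.028, 0.0, 0.0]
contact_force: [2.4, -2.5, -1.8]
gripper_width: 37.4
grip_force: 30.0
```

```bash
python3 st.py
```

```text
21.02 [608.87  65.26  36.03] Ftool [2.5  2.35 1.83] Mtool [-0.304  0.487 -0.176] 37.45 30.0 j6 1.6913
```

Emit:
move_arm([
  [-0.3, 0, 0, 0, 0, 0, 3],
])

```text
t: 21.15
eef_pos: [608.9, 65.2, 36.0]
tcp_rot: [0.999, -0.054, 0.0, 0.0]
contact_force: [2.4, -2.3, -0.9]
gripper_width: 37.0
grip_force: 30.0
```

```bash
python3 st.py
```

```text
21.15 [608.88  65.23  36.04] Ftool [2.61 2.05 0.92] Mtool [-0.289  0.548 -0.209] 37.04 30.0 j6 1.7436
```

```bash
cat > chk.py <<'E'
from h import *
import pickle
s,c=wcam(); im=c["color"].astype(int)
hsv=cv2.cvtColor(c["color"],cv2.COLOR_RGB2HSV).astype(int)
m=(hsv[...,1]<40)&(hsv[...,2]>170)
red=((hsv[...,0]<10)|(hsv[...,0]>170))&(hsv[...,1]>120)&(hsv[...,2]>60)
ce,st=blob(im,red,(230,230,410,380)); print("red",ce.round(1),st)
x,y,w,h,_=st; mm=np.zeros_like(m); mm[y+15:y+h,x:x+w]=m[y+15:y+h,x:x+w]
n,l,s2,c2=cv2.connectedComponentsWithStats(mm.astype(np.uint8)); print([(s2[i].tolist(),c2[i].round(1).tolist()) for i in range(1,n) if s2[i,4]>40])
k=np.array([608.5,66.0]); d=np.array([-.419,.908])
for n in("scene","side"):
    c=capture(n); im=c["color"].astype(int)
    # bed midline profile from plunger to anvil at z=36
    t=np.arange(95,170,2.0); P=[[*(k+d*v),38] for v in t]; q=proj(c,P)
    print(n,[(int(v),*im[int(round(b)),int(round(a))]) for v,(a,b) in zip(t,q)])
E
python3 chk.py | sed 's/np.int64(\([0-9]*\))/\1/g'
```

```text
red [320.4 307.5] [ 272  252   96  110 7979]
[([277, 306, 36, 16, 272], [294.3, 313.7]), ([272, 349, 32, 13, 202], [282.5, 357.3]), ([332, 350, 36, 12, 183], [354.6, 357.2])]
scene [(95, 241, 242, 247), (97, 224, 226, 231), (99, 239, 240, 246), (101, 223, 227, 231), (103, 239, 241, 246), (105, 221, 222, 228), (107, 237, 240, 244), (109, 220, 223, 229), (111, 238, 240, 245), (113, 220, 222, 227), (115, 237, 239, 244), (117, 219, 222, 228), (119, 231, 233, 239), (121, 209, 211, 222), (123, 222, 225, 231), (125, 207, 210, 217), (127, 204, 204, 211), (129, 204, 204, 211), (131, 171, 161, 151), (133, 171, 161, 151), (135, 215, 174, 106), (137, 215, 174, 106), (139, 254, 238, 172), (141, 254, 238, 172), (143, 255, 255, 253), (145, 255, 255, 253), (147, 255, 255, 255), (149, 255, 255, 255), (151, 255, 255, 254), (153, 255, 255, 254), (155, 226, 224, 219), (157, 226, 224, 219), (159, 150, 150, 149), (161, 150, 150, 149), (163, 104, 103, 106), (165, 99, 102, 103), (167, 103, 104, 104), (169, 88, 90, 92)]
side [(95, 228, 232, 238), (97, 228, 232, 238), (99, 230, 236, 240), (101, 230, 236, 240), (103, 227, 231, 236), (105, 232, 236, 242), (107, 231, 235, 241), (109, 231, 235, 241), (111, 232, 238, 243), (113, 229, 234, 240), (115, 229, 234, 240), (117, 232, 237, 243), (119, 232, 237, 243), (121, 225, 231, 237), (123, 224, 228, 234), (125, 206, 208, 214), (127, 206, 208, 214), (129, 206, 180, 137), (131, 206, 180, 137), (133, 206, 180, 137), (135, 247, 232, 179), (137, 247, 232, 179), (139, 253, 248, 227), (141, 254, 254, 251), (143, 255, 255, 254), (145, 255, 255, 254), (147, 255, 255, 255), (149, 255, 255, 255), (151, 255, 255, 255), (153, 255, 255, 255), (155, 255, 255, 255), (157, 255, 255, 254), (159, 255, 255, 254), (161, 246, 247, 244), (163, 246, 247, 244), (165, 220, 221, 218), (167, 149, 150, 148), (169, 149, 150, 148)]
```

The knob mark still sits still in the tool frame at (294,314), so there's no slip, and the nose is very near the tablet. Continuing finely.

Emit:
move_arm([
  [-0.3, 0, 0.02, 0, 0, 0, 3],
])

```text
t: 21.42
eef_pos: [608.9, 65.2, 36.0]
tcp_rot: [0.997, -0.08, 0.0, -0.0]
contact_force: [3.8, -1.2, -1.6]
gripper_width: 37.6
grip_force: 30.0
```

```bash
python3 st.py
```

```text
21.43 [608.87  65.19  36.02] Ftool [3.98 0.57 1.56] Mtool [-0.02   0.599 -0.191] 37.56 30.0 j6 1.7952
```

Emit:
move_arm([
  [-0.3, 0, 0, 0, 0, 0, 3],
])

```text
t: 21.55
eef_pos: [608.9, 65.2, 36.0]
tcp_rot: [0.994, -0.106, 0.0, 0.0]
contact_force: [3.1, -2.1, -1.8]
gripper_width: 37.6
grip_force: 30.0
```

```bash
python3 st.py
```

```text
21.55 [608.86  65.19  36.04] Ftool [3.51 1.43 1.8 ] Mtool [-0.161  0.567 -0.223] 37.55 30.0 j6 1.8484
```

Emit:
move_arm([
  [-0.3, 0, 0, 0, 0, 0, 3],
])

```text
t: 21.68
eef_pos: [608.8, 65.2, 36.0]
tcp_rot: [0.991, -0.132, 0.0, 0.0]
contact_force: [3.8, -2.4, -1.7]
gripper_width: 37.6
grip_force: 30.0
```

```bash
python3 st.py
```

```text
21.68 [608.84  65.16  36.05] Ftool [4.33 1.3  1.74] Mtool [-0.205  0.64  -0.311] 37.56 30.0 j6 1.9007
```

Touched: the torque is rising. I'll go 1° at a time to average out the noise.

Emit:
move_arm([
  [-0.3, 0, 0, 0, 0, 0, 1],
])

```text
t: 21.8
eef_pos: [608.8, 65.1, 36.0]
tcp_rot: [0.99, -0.141, 0.0, 0.0]
contact_force: [3.1, -2.4, -1.7]
gripper_width: 37.2
grip_force: 30.0
```

```bash
python3 st.py
```

```text
21.8 [608.82  65.14  36.03] Ftool [3.63 1.5  1.66] Mtool [-0.213  0.724 -0.302] 37.24 30.0 j6 1.9179
```

Emit:
move_arm([
  [-0.3, 0, 0, 0, 0, 0, 1],
])

```text
t: 21.92
eef_pos: [608.8, 65.1, 36.1]
tcp_rot: [0.989, -0.15, 0.0, 0.0]
contact_force: [4.2, -3.3, -2.5]
gripper_width: 37.5
grip_force: 30.0
```

```bash
python3 st.py
```

```text
21.93 [608.85  65.12  36.07] Ftool [5.   1.95 2.48] Mtool [-0.235  0.841 -0.298] 37.51 30.0 j6 1.9361
```

Emit:
move_arm([
  [-0.3, 0, 0, 0, 0, 0, 1],
])

```text
t: 22.05
eef_pos: [608.8, 65.1, 36.0]
tcp_rot: [0.987, -0.158, 0.0, 0.0]
contact_force: [3.7, -3.1, -2.2]
gripper_width: 37.6
grip_force: 30.0
```

```bash
python3 st.py
```

```text
22.05 [608.81  65.11  36.04] Ftool [4.49 1.75 2.17] Mtool [-0.265  0.848 -0.304] 37.61 30.0 j6 1.9542
```

```bash
python3 chk.py | head -2
```

```text
red [320.2 307.3] [ 272  252   96  110 8023]
[([277, 306, 36, 16, 273], [294.4, 313.8]), ([272, 348, 28, 14, 200], [281.9, 357.0]), ([342, 348, 26, 14, 176], [357.9, 357.1])]
```

Emit:
move_arm([
  [-0.3, 0, 0, 0, 0, 0, 1],
])

```text
t: 22.32
eef_pos: [608.8, 65.1, 36.1]
tcp_rot: [0.986, -0.167, 0.0, 0.0]
contact_force: [2.5, -3.0, -1.5]
gripper_width: 37.3
grip_force: 30.0
```

```bash
python3 st.py
```

```text
22.32 [608.83  65.1   36.08] Ftool [3.38 1.99 1.55] Mtool [-0.278  0.802 -0.324] 37.27 30.0 j6 1.9714
```

The torque now implies about 24 N and the angle since first touch about 25 N, with no slip. Letting go.

Emit:
move_arm([
  [-0.1, 0, 0, 0, 0, 0, 0],
  [0.2, 0, 0, 0, 0, 0, 0],
  [0.4, 0, 0, 0, 0, 0, 0],
  [0.4, 0, 0, 0, 0, 0, 0],
  [0.4, 0, 0, -0.5, 0, 0, 0],
  [0.4, 0, 0, -2, 0, 0, 0],
  [0.4, 0, 0, -5, 0, 0, 0],
  [0.4, 0, 0, -5, 0, 0, 0],
  [0.4, 0, 0, 0, 0, 0, 0],
  [0.4, 0, 0, 0, 0, 0, 0],
])

```text
t: 23.58
eef_pos: [608.6, 65.2, 161.4]
tcp_rot: [0.986, -0.167, 0.0, -0.0]
contact_force: [-0.8, 0.0, 0.1]
gripper_width: 65.3
grip_force: 0.0
```

```bash
python3 st.py; python3 - <<'E'
from h import *
import pickle
_,d=pickle.load(open("d0.pkl","rb"))
K=np.array([608.5,66,62]); D=np.array([-.419,.908,0]); X=np.array([.908,.419,0])
def ring(c):
    a=np.radians(np.arange(0,360,3)); q=proj(c,[K+30*(np.cos(t)*X+np.sin(t)*D) for t in a]); im=c["color"].astype(float).min(2).astype(np.float32)
    v=cv2.remap(im,q[:,0].astype(np.float32),q[:,1].astype(np.float32),1).ravel(); i=np.argsort(-v)[:5]; return sorted((int(np.degrees(a[k])),int(v[k])) for k in i)
for n in("scene","side"):
    c=capture(n); print(n,"before",ring(d[n]),"after",ring(c)); im=c["color"].astype(int)
    if n=="scene":
        print("blue",blob(im,im[...,2]>im[...,0]+50,(210,314,232,334))[0], "dec",blob(im,im[...,2]>110,(158,284,184,306))[0])
    k=K[:2]; t=np.arange(125,172,3.0); q=proj(c,[[*(k+D[:2]*v),40] for v in t]); print([(int(v),im[int(round(b)),int(round(a))].tolist()) for v,(a,b) in zip(t,q)])
E
```

```text
23.57 [608.64  65.22 161.45] Ftool [-0.8   0.27 -0.09] Mtool [ 0.073 -0.008  0.042] 65.31 0.0 j6 1.972
scene before [(201, 211), (204, 223), (207, 224), (210, 215), (213, 199)] after [(201, 152), (204, 164), (207, 168), (210, 162), (213, 149)]
blue [220.52287582 323.41830065] dec [169.67924528 294.13207547]
[(125, [240, 243, 247]), (128, [236, 238, 244]), (131, [213, 208, 210]), (134, [205, 171, 122]), (137, [243, 213, 131]), (140, [255, 254, 229]), (143, [255, 255, 251]), (146, [255, 255, 255]), (149, [255, 255, 255]), (152, [255, 255, 255]), (155, [255, 255, 255]), (158, [255, 255, 255]), (161, [255, 255, 255]), (164, [255, 255, 255]), (167, [255, 255, 255]), (170, [148, 145, 144])]
side before [(210, 182), (213, 193), (216, 193), (219, 190), (222, 179)] after [(210, 128), (213, 137), (216, 137), (219, 134), (222, 126)]
[(125, [218, 222, 227]), (128, [214, 208, 207]), (131, [200, 184, 159]), (134, [243, 224, 162]), (137, [243, 224, 162]), (140, [254, 253, 246]), (143, [255, 254, 253]), (146, [255, 255, 254]), (149, [255, 255, 255]), (152, [255, 255, 255]), (155, [255, 255, 255]), (158, [255, 255, 254]), (161, [253, 253, 252]), (164, [238, 239, 235]), (167, [185, 190, 183]), (170, [96, 101, 103])]
```

The ring mark is at the same angle as before, the blue tablet and the look-alike haven't moved, and the tablet is held between nose and anvil. Handing in.

```bash
python3 -c "
from h import *
print(ticket.hand_in())"
```

```text
the job is handed in; nothing more can be done
None
```

I've handed the job in: the white tablet lies flat against the anvil, nipped at about 24–25 N by the knob torque, and the robot has let go; the zero ring and the blue tablet haven't moved, and the hand-in returned no verdict.

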